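# Turn the glue station's heat dial up one click and start it

### The job

Gently turn the heat dial of the grey glue station up by one click: clockwise seen from above, from the white dot its orange pointer stands at to the next larger dot and no further, with the fingertips dragging on its knurled top or pushing its rim. When it has clicked in, press the green start button fully down with a fingertip and let it come up again. Nothing is to be grasped or lifted, and the glue gun, ribbons and pots (and the pail) standing about stay where they are.

Things in the scene. Friction and masses are not known exactly. Their poses are not given: they have to be found in the camera images.
- station: Glue station: grey box, 150 (x) x 220 (y) x 46 mm high, fixed to the table. Origin: centre of its underside; own x to its back (away from the robot), y to its left, z up; turned up to 30 deg. Dial axis at own (0, 40) mm, button at (-10, -70) mm. Six white dots on its top, 58 mm from the dial's axis, 45 deg apart, larger clockwise (hotter). An amber lamp dome, 3 mm high, lies behind the button.
- dial_face (a point): Centre of the dial's flat top, 67 mm above the table; own z up. Black knurled disc, 96 mm wide, 20 mm high, axis vertical, not removable; bare metal disc 42 mm wide in its middle, orange pointer stripe to the rim. Face and rim are grippy. A detent holds with 0.07 to 0.11 N m (2 to 3 N along the rim): a fingertip pressing some 10 N on the face 36 mm from the axis carries it round.
- dial (a joint): Dial angle in rad, growing clockwise seen from above; about 0 at the start. Detents every 0.785 rad (45 deg) from -0.785 to 3.142, one at each dot; let go between two, it springs to the nearer (hump half-way, at 0.393). The pointer is at 67.5 deg, anticlockwise from the box's own x, when the joint reads 0, and at 22.5 deg when it reads 0.785.
- start_top (a point): Centre of the top of the round green start button, 32 mm in diameter, in a black housing on the box, about 110 mm to the right of the dial's axis; pressed straight down.
- start (a joint): Travel of the start button in m: 0 up, 0.006 fully down. A spring lifts it again; fully down takes 5 N.
- glue_gun: Black and yellow hot-glue gun, 125 x 209 x 30 mm, lying loose on the table beside the station, on either side of it. Origin: centre of its underside.
- ribbon_green: Spool of green ribbon, 83 x 75 x 40 mm, loose, behind the work. Origin: centre of its underside.
- ribbon_white: Spool of white ribbon, 100 mm across and 50 mm high, loose, behind the work. Origin: centre of its underside.
- ribbon_blue: Spool of blue ribbon, 75 x 61 x 34 mm, loose, behind the work. Origin: centre of its underside.
- clay_pot_b: Small clay pot, 75 mm across and 70 mm high, loose, at the right. Origin: centre of its underside.
- zinc_pail: Small zinc pail, 91 x 94 x 116 mm, loose, at the right back. Origin: centre of its underside.
There are look-alikes about, which are no part of the job. What is shaped like the ribbon_green but yellow is not meant.

How it is judged:
On the way, in this order (a step that is already met when the one before it is completed fails the run):
1. the dial rests in the next detent clockwise (within 0.15 rad) (value of joint dial between 0.635 and 0.935 rad and velocity of joint dial between -0.5 and 0.5 rad/s), for 0.2 s.
2. the start button is pressed down (at least 4.5 mm) (value of joint start above 0.0045 m), for 0.05 s.
At the end, for the whole second after the job is handed in: The dial rests one click clockwise of its start (0.785 rad within 0.15), the start button has been pressed and is up again (travel under 1.5 mm), and the loose things stand where they stood (within 30 mm, none lifted) (value of joint dial between 0.635 and 0.935 rad and value of joint start below 0.0015 m and not (distance of any of glue_gun, ribbon_green, ribbon_white, ribbon_blue, clay_pot_b, zinc_pail from where it was at the start of the episode above 0.03 m or height (world z) of any of glue_gun, ribbon_green, ribbon_white, ribbon_blue, clay_pot_b, zinc_pail above 0.015 m) and velocity of joint dial between -0.1 and 0.1 rad/s); the robot touches nothing.
It fails at once if the dial is turned past the next detent, over the hump toward the second (value of joint dial above 1.178 rad).
It fails at once if the dial is turned the wrong way, over the hump anticlockwise (value of joint dial below -0.393 rad).
It fails at once if the start button is pressed (over 4.5 mm) while the dial is not in the next detent (value of joint start above 0.0045 m and not (value of joint dial between 0.535 and 1.035 rad)).
It fails at once if the dial or the button is pressed with more than 60 N (contact force between the fingers and station above 60 N).
It fails at once if a loose thing is lifted by more than 15 mm or moved by more than 30 mm (distance of any of glue_gun, ribbon_green, ribbon_white, ribbon_blue, clay_pot_b, zinc_pail from where it was at the start of the episode above 0.03 m or height (world z) of any of glue_gun, ribbon_green, ribbon_white, ribbon_blue, clay_pot_b, zinc_pail above 0.015 m).
It also fails if it takes over 40 s, if anything falls off the work surface, if the arm or the gripper's body presses on something with over 40 N, if the wrist force passes 120 N, or if a joint passes its speed limit or range.

### The arm

A 6-joint arm with a two-finger parallel gripper is mounted at the origin on a cart in front of the work surface, level with it; the furniture and walls round the work are solid. World frame = base frame: x ahead of the robot, y to its left, z up, the work surface at z = 0. Lengths are in m, angles in rad, forces in N, time in s.
With the tool pointing down it reaches from about 0.275 to 0.75 m from the base axis. Payload 10.2 kg.
Tool frame: the origin (TCP) lies midway between the tips of the shut fingers; the grasp point (between the pads) lies 19 mm behind it; z points along the fingers, y is the direction in which the jaws open and shut (so a half turn about z gives the same grasp; the last joint's range is limited). The gripper opens to 85 mm and grips with 20 to 120 N. Pads are 22 mm wide; open, the fingers measure 114 mm over their backs; the gripper's body (76 mm by 85 mm) begins 54 mm behind the grasp point. The pads swing forward as they close: fully open they stand 13 mm farther back than shut.
Start: joints at [0.904, 0.313, 1.498, -0, 1.331, -0.223], TCP at [0.225, 0.474, 0.231] pointing down, gripper open.
Joint ranges: [-2.94, 2.94], [-0.97, 2.17], [0.19, 2.56], [-1.23, 4.37], [0.02, 3.11], [-2.88, 2.88]. Speed limits (rad/s): [2.39, 2.39, 3.01, 3.14, 3.14, 3.14].

### API

Orientations are given as a unit quaternion [x, y, z, w].
In Python, from bench import manip gives the robot as it stands. The module is installed in compiled form; this text tells all that it offers.
- The arm moves only by the tool drive_tool, never from a script. Its argument "deltas" is a list of rows, each a list of 4 numbers: the shift along the tool's x, y, z in m, then the turn about the tool's z in degrees. In form: [[dx, dy, dz, yaw], ...]. A call has 1 to 10 rows; each row is the pose to reach, as a shift and turn from the pose commanded when the call began, along the tool's axes at that moment; what a row does not reach only later rows make up. A row lasts 1/10 s, in which the tool goes at most 50 mm and 8.59 degrees, less where a joint would pass 70% of its speed; a pose out of reach is approached as far as the arm can. A call with a gripper value outside its range is refused whole. "hand" is the closure, from 0 (fully open) to 1 (shut), set as the call begins (left out, the last holds). The fingers move at their own pace and stop on an object; the grip force is fixed at half the most. Time passes only in rows, so rows that repeat a pose let the fingers close. It gives the time, the measured TCP pose, the force and the opening at its end, in the units of the state.
- manip.read_state(): the state, without advancing time (a new reading comes with each control period).
- manip.capture(name): name is "scene" or "top" or "wrist"; returns (picture, depth): 384x512x3 uint8, red, green, blue; 384x512 float32, m along the optical axis (not along the pixel's ray), 0 where there is no reading.
- manip.camera_params(name): a dict with "fx", "fy", "cx", "cy" (pixels), "rvec" (rotation vector, rad) and "tvec" (3), from world to camera coordinates, as OpenCV has them; the wrist camera has in their place "T_tool_cam" (4x4, takes a point from camera to tool coordinates, whose origin is the TCP and whose axes are the flange's). Camera axes: x right, y down, z forward; pixel columns grow to the right and rows downward; lengths in m; the calibration is good to about 2 mm. A picture is of the moment at which its call begins: read the wrist's pose just before it. camera_params takes no time and is no camera call.
- manip.job_done(): hands the job in, once; it reports no verdict.
The state is a dict: "clock": time; "qpos": joint angles; "qvel": joint speeds; "tau": joint torques, N m; "eef_pos": TCP position; "ee_rot": TCP orientation; "force": force on the tool from outside, world axes, zero at the start; "torque": the same for the moment, N m; "grip_width": opening from 0.0 (shut) to 1.0 (fully open).
Only numpy, scipy, OpenCV 4.12 (cv2) and the standard library are available. Lean on these libraries where they do the work, as an engineer would, in place of code of your own. Each camera call takes 0.05 s, during which the arm holds its last target.

## Working session

There is one attempt and no reset: what is moved stays moved. The work goes in short steps, Python scripts to look and compute and a tool call to move; the robot and the scene stay as the last step left them, time stands still between calls to the robot, and variables do not carry over. Pictures are saved under pics/ and viewed, and the job is handed in when it is done.

Besides the shell and the picture viewer there is one more tool, called after "Emit:" as name(argument=value, ...) on one line, values as JSON. drive_tool: Moves the arm, as the interface text tells. Its arguments: {"type":"object","properties":{"deltas":{"type":"array","items":{"type":"array","items":{"type":"number"}}},"hand":{"type":"number"}},"required":["deltas"]}

```bash
mkdir -p pics
cat > h.py <<'E'
import numpy as np, cv2
from bench import manip
def ray(P,u,v):
    R=cv2.Rodrigues(np.array(P["rvec"],float))[0];t=np.array(P["tvec"],float).ravel()
    d=R.T@np.array([(u-P["cx"])/P["fx"],(v-P["cy"])/P["fy"],1]);return -R.T@t,d
def onz(P,u,v,z):
    o,d=ray(P,u,v);return o+d*(z-o[2])/d[2]
def pix(P,p):
    R=cv2.Rodrigues(np.array(P["rvec"],float))[0];c=R@np.array(p,float)+np.array(P["tvec"],float).ravel()
    return c[0]/c[2]*P["fx"]+P["cx"],c[1]/c[2]*P["fy"]+P["cy"]
def save(n,im): cv2.imwrite(f"pics/{n}.png",cv2.cvtColor(im,cv2.COLOR_RGB2BGR))
E
python3 - <<'E'
from h import *
s=manip.read_state();print(s)
for n in("top","scene"):
    im,d=manip.capture(n);save(n+"0",im);np.savez(n+"0",im=im,d=d)
    print(n,manip.camera_params(n))
E
```

```text
{'clock': 0.0, 'qpos': array([ 9.03597745e-01,  3.13458457e-01,  1.49843931e+00,  2.35700558e-05,
        1.33097813e+00, -2.23394763e-01]), 'qvel': array([-0.00138471, -0.0012476 , -0.00060963, -0.00024267,  0.00200153,
        0.00052345]), 'tau': array([ 2.81576858e-04, -4.12270045e+01, -2.59741974e+01, -1.65814808e-04,
        4.11391142e-03, -1.99728157e-05]), 'eef_pos': array([0.22526731, 0.47393705, 0.2307299 ]), 'ee_rot': array([ 2.20087988e-01,  9.75479813e-01, -5.74121734e-04, -2.86692304e-04]), 'force': array([ 0.57068192, -0.93815135, -0.19617468]), 'torque': array([-0.02686754,  0.02611537,  0.05595572]), 'grip_width': 0.9974333649690457}
top {'fx': 405.0059026039176, 'fy': 405.0059026039176, 'cx': 254.17007819915787, 'cy': 190.76100585996252, 'rvec': array([ 2.19720149, -2.18508146,  0.12444096]), 'tvec': array([-0.1316863 ,  0.66447494,  1.26323523])}
scene {'fx': 433.5856264047362, 'fy': 433.5856264047362, 'cx': 255.4287386718513, 'cy': 188.9393964497118, 'rvec': array([ 1.7813092 , -1.08649342,  0.65140018]), 'tvec': array([-0.37308917,  0.30365526,  0.84365755])}
```

View pics/top0.png

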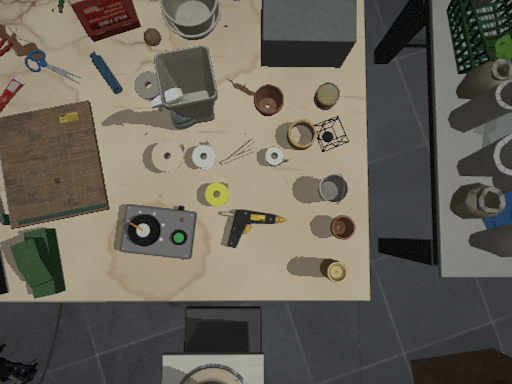

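View pics/scene0.png

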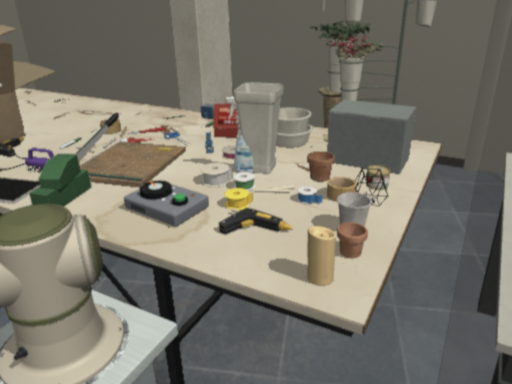

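Run:
```python
from h import *
P=manip.camera_params("top");f=np.load("top0.npz");im=f["im"];d=f["d"]
print(pix(P,[0,0,0]),pix(P,[.225,.474,.23]))
c=im[190:275,100:300];save("topz",cv2.resize(c,None,fx=4,fy=4,interpolation=cv2.INTER_CUBIC))
hsv=cv2.cvtColor(im,cv2.COLOR_RGB2HSV)
g=cv2.inRange(hsv,(50,120,60),(85,255,255));g[:,:150]=0;g[:,210:]=0
v,u=np.nonzero(g);print("green",u.mean(),v.mean(),len(u),onz(P,u.mean(),v.mean(),.055), d[g>0].mean())
# heights
for (u,v) in[(143,230),(190,215),(178,238),(150,250),(180,280)]:
    o,r=ray(P,u,v);print(u,v,o+r*d[v,u])
```

```text
(np.float64(211.95012677921136), np.float64(403.7983467694255)) (np.float64(21.320119836229253), np.float64(353.34707411839474))
green 178.19565217391303 237.25 92 [0.51753083 0.10656545 0.055     ] 1.224179
143 230 [0.53951447 0.21200811 0.06721996]
190 215 [0.58650227 0.07278485 0.04514328]
178 238 [0.51568039 0.10485887 0.06935451]
150 250 [0.477836   0.19371941 0.04713258]
180 280 [ 3.80310883e-01  1.06739262e-01 -5.06577471e-05]
```

View pics/topz.png

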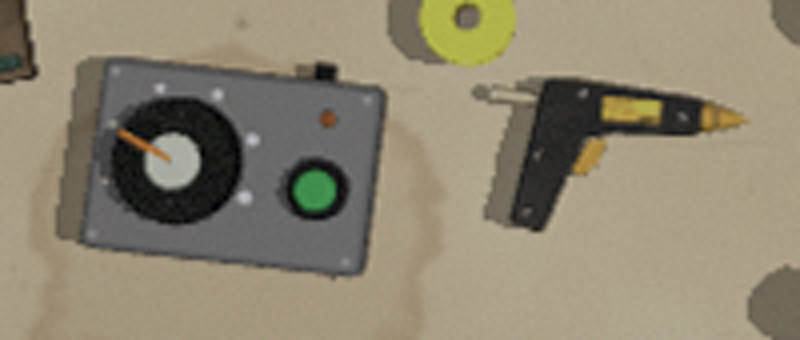

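```bash
cat >> h.py <<'E'
def tool(s):
    from scipy.spatial.transform import Rotation as R
    return R.from_quat(s["ee_rot"]).as_matrix(), np.array(s["eef_pos"])
E
python3 - <<'E'
from h import *
P=manip.camera_params("top");f=np.load("top0.npz");im=f["im"];d=f["d"]
hsv=cv2.cvtColor(im,cv2.COLOR_RGB2HSV)
m=cv2.inRange(hsv,(0,0,0),(180,255,60));m[:,:122]=0;m[:,165:]=0;m[:208]=0;m[252:]=0
cs=max(cv2.findContours(m,0,1)[0],key=cv2.contourArea);(u,v),r=cv2.minEnclosingCircle(cs);print("disc",u,v,r,cv2.fitEllipse(cs))
(u,v)=cv2.fitEllipse(cs)[0];D=onz(P,u,v,.06);print(D)
w=((im.min(2)>125)&(np.hypot(*np.meshgrid(np.arange(512)-143,np.arange(384)-230))<8));vv,uu=np.nonzero(w);print("metal",uu.mean(),vv.mean(),len(uu),onz(P,uu.mean(),vv.mean(),.067))
B=onz(P,178.2,237.2,.069);print(B)
Dm=onz(P,uu.mean(),vv.mean(),.067)
print("yaw",np.degrees(np.arctan2(*(B-Dm)[[1,0]])-np.arctan2(-110,-10)),np.linalg.norm((B-Dm)[:2]))
o=cv2.inRange(hsv,(5,120,100),(20,255,255));o[:,:120]=0;o[:,150:]=0;o[:210]=0;o[240:]=0
vv,uu=np.nonzero(o);p=onz(P,uu.mean(),vv.mean(),.067);print("pointer",len(uu),np.degrees(np.arctan2(*(p-Dm)[[1,0]])))
R,t=tool(manip.read_state());print(R.T@(np.r_[Dm[:2],.15]-t)); print(R)
E
```

```text
disc 143.41641235351562 229.76866149902344 16.731525421142578 ((143.81307983398438, 229.83848571777344), (29.56014633178711, 31.263864517211914), 58.8997688293457)
[0.53992905 0.21129677 0.06      ]
metal 143.096 229.96 125 [0.53963448 0.2117739  0.067     ]
[0.51809689 0.10435656 0.069     ]
yaw -6.1432589020012305 0.10955524577238
pointer 21 61.71170074206275
[-0.39650113 -0.10171523  0.08078959]
[[-9.03126443e-01  4.29374052e-01 -7.42712050e-04]
 [ 4.29374608e-01  9.03126010e-01 -9.25602836e-04]
 [ 2.73332730e-04 -1.15483809e-03 -9.99999296e-01]]
```

Emit:
drive_tool(deltas=[[-0.04, -0.01, 0, -3], [-0.08, -0.02, 0, -6], [-0.12, -0.03, 0.01, -9], [-0.16, -0.04, 0.02, -12], [-0.2, -0.05, 0.03, -15], [-0.24, -0.06, 0.04, -18], [-0.28, -0.07, 0.05, -21], [-0.32, -0.08, 0.06, -25], [-0.36, -0.09, 0.06, -25], [-0.3965, -0.1015, 0.06, -25]], hand=0.32)

```text
clock: 1.1
eef_pos: [0.541, 0.2108, 0.1706]
ee_rot: [0.004, 1.0, -0.0, -0.001]
force: [-0.6, 0.2, 0.1]
grip_width: 0.679
```

Emit:
drive_tool(deltas=[[0, 0, 0, 0], [0, 0, 0, 0], [0, 0, 0, 0]])

```text
clock: 1.4
eef_pos: [0.5393, 0.2128, 0.1711]
ee_rot: [0.003, 1.0, 0.0, -0.0]
force: [-0.5, -0.7, -0.4]
grip_width: 0.684
```

Run:
```python
from h import *
s=manip.read_state();print(s["clock"],s["eef_pos"],s["ee_rot"],s["force"],s["grip_width"],s["qpos"])
im,d=manip.capture("wrist");save("w1",im);np.savez("w1",im=im,d=d,**{k:s[k] for k in("eef_pos","ee_rot")})
print(manip.camera_params("wrist"))
im,d=manip.capture("scene");save("s1",cv2.resize(im[120:260,80:300],None,fx=3.5,fy=3.5))
```

```text
1.4 [0.53926438 0.21284318 0.17114409] [ 3.33541931e-03  9.99994375e-01  3.53759029e-05 -3.51088182e-04] [-0.49823338 -0.69194631 -0.36426046] 0.6841606482974734 [ 1.73860308e-01  4.82783483e-01  1.41221345e+00  2.03999685e-04
  1.24727444e+00 -1.39033009e+00]
{'fx': 304.3798903160525, 'fy': 304.3798903160525, 'cx': 255.44376610595654, 'cy': 195.78466716793505, 'T_tool_cam': array([[-9.41141791e-04, -9.62129830e-01, -2.72589993e-01,
         6.93179542e-02],
       [ 9.99998987e-01, -1.19668395e-03,  7.71211331e-04,
         4.83066029e-04],
       [-1.06820950e-03, -2.72588991e-01,  9.62129981e-01,
        -1.42940366e-01],
       [ 0.00000000e+00,  0.00000000e+00,  0.00000000e+00,
         1.00000000e+00]])}
```

View pics/w1.png

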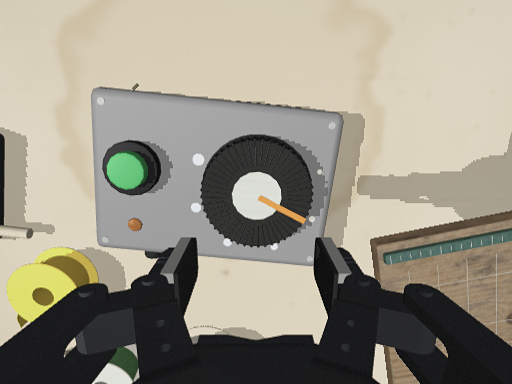

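View pics/s1.png

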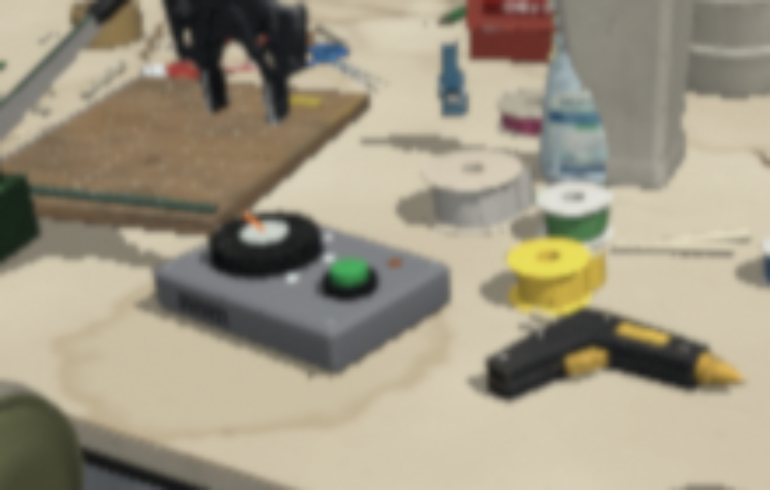

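Run:
```python
from h import *
P=manip.camera_params("wrist");f=np.load("w1.npz");R,t=tool(f);d=f["d"];im=f["im"];T=P["T_tool_cam"]
def w(u,v,z):
    r=T[:3,:3]@np.array([(u-P["cx"])/P["fx"],(v-P["cy"])/P["fy"],1]);o=R@T[:3,3]+t;r=R@r;return o+r*(z-o[2])/r[2]
hsv=cv2.cvtColor(im,cv2.COLOR_RGB2HSV)
m=((im.min(2)>150)&(np.hypot(*np.meshgrid(np.arange(512)-257,np.arange(384)-195))<30)).astype(np.uint8)
cs=max(cv2.findContours(m,0,1)[0],key=cv2.contourArea);h=cv2.convexHull(cs);e=cv2.fitEllipse(h);print(e,w(*e[0],.067))
g=cv2.inRange(hsv,(50,120,60),(85,255,255));g[:,170:]=0;g[220:]=0
cs=max(cv2.findContours(g,0,1)[0],key=cv2.contourArea);e=cv2.fitEllipse(cs);print("green",e,w(*e[0],.069))
D=w(257,195,.067);p=w(304,221,.067);print(np.degrees(np.arctan2(*(p-D)[[1,0]])))
for(u,v)in[(182,240),(193,240),(170,252),(176,262),(318,240),(330,240),(341,240),(350,255),(127,170),(300,180)]:
    z=d[v,u];print(u,v,(T@np.array([(u-P["cx"])/P["fx"]*z,(v-P["cy"])/P["fy"]*z,z,1]))[:3].round(4))
```

```text
((256.2958068847656, 195.36669921875), (47.562599182128906, 48.93059158325195), 87.12374114990234) [0.53952113 0.21424865 0.067     ]
green ((126.21732330322266, 169.50303649902344), (34.371944427490234, 41.067169189453125), 110.15953826904297) [0.51617944 0.10818191 0.069     ]
59.69557040124738
182 240 [ 0.0111 -0.0335 -0.0126]
193 240 [ 0.0109 -0.0285 -0.0121]
170 252 [ 0.0075 -0.038  -0.0177]
176 262 [ 0.0117 -0.0307 -0.0349]
318 240 [ 0.0112  0.0295 -0.0131]
330 240 [ 0.0109  0.0353 -0.0123]
341 240 [-0.0707  0.096   0.1699]
350 255 [ 0.0068  0.0427 -0.0195]
127 170 [ 0.0219 -0.1043  0.1024]
300 180 [0.0129 0.0378 0.1043]
```

Emit:
drive_tool(deltas=[[0, 0, 0.03, 0], [0, 0, 0.06, 0], [0, 0, 0.08, 0], [0, 0, 0.095, 0], [0, 0, 0.1, 0], [0, 0, 0.1, 0]])

```text
clock: 2.1
eef_pos: [0.5395, 0.2127, 0.0712]
ee_rot: [0.003, 1.0, -0.0, -0.0]
force: [-0.2, 0.2, 0.7]
grip_width: 0.679
```

Emit:
drive_tool(deltas=[[0, 0, 0.002, 0], [0, 0, 0.004, 0], [0, 0, 0.004, 0]])

```text
clock: 2.4
eef_pos: [0.54, 0.2123, 0.0676]
ee_rot: [0.004, 1.0, 0.0, 0.0]
force: [-0.8, -0.5, 0.7]
grip_width: 0.68
```

Emit:
drive_tool(deltas=[[0, 0, 0.001, 0], [0, 0, 0.002, 0], [0, 0, 0.002, 0]])

```text
clock: 2.7
eef_pos: [0.5399, 0.2122, 0.0652]
ee_rot: [0.004, 1.0, -0.0, -0.0]
force: [-0.3, 1.2, 0.6]
grip_width: 0.686
```

Emit:
drive_tool(deltas=[[0, 0, 0.001, 0], [0, 0, 0.002, 0], [0, 0, 0.002, 0]])

```text
clock: 3.0
eef_pos: [0.5399, 0.2122, 0.0631]
ee_rot: [0.004, 1.0, -0.0, -0.0]
force: [0.5, 0.9, 0.8]
grip_width: 0.683
```

Emit:
drive_tool(deltas=[[0, 0, 0.001, 0], [0, 0, 0.001, 0]])

```text
clock: 3.2
eef_pos: [0.54, 0.2122, 0.0624]
ee_rot: [0.004, 1.0, 0.0, 0.0]
force: [-0.6, -0.7, 2.0]
grip_width: 0.678
```

Emit:
drive_tool(deltas=[[0, 0, 0.001, 0], [0, 0, 0.001, 0]])

```text
clock: 3.4
eef_pos: [0.5401, 0.2123, 0.0623]
ee_rot: [0.004, 1.0, -0.0, 0.0]
force: [-4.3, -1.9, 9.8]
grip_width: 0.677
```

Emit:
drive_tool(deltas=[[0, 0, 0.001, 0], [0, 0, 0.001, 0]])

```text
clock: 3.6
eef_pos: [0.5401, 0.2123, 0.0622]
ee_rot: [0.004, 1.0, -0.0, 0.0]
force: [-7.4, -1.7, 18.5]
grip_width: 0.679
```

Emit:
drive_tool(deltas=[[0, 0, 0, 5], [0, 0, 0, 10], [0, 0, 0, 15], [0, 0, 0, 20], [0, 0, 0, 25]])

```text
clock: 4.1
eef_pos: [0.5396, 0.2124, 0.0622]
ee_rot: [0.222, 0.975, -0.0, -0.0]
force: [-11.0, -1.9, 19.4]
grip_width: 0.677
```

Run:
```python
from h import *
s=manip.read_state();print(s["clock"],s["force"],s["torque"])
im,d=manip.capture("wrist");save("w2",im)
```

```text
4.1 [-11.02918279  -1.88576367  19.38099866] [-0.27512854  1.7644821  -0.02580799]
```

View pics/w2.png

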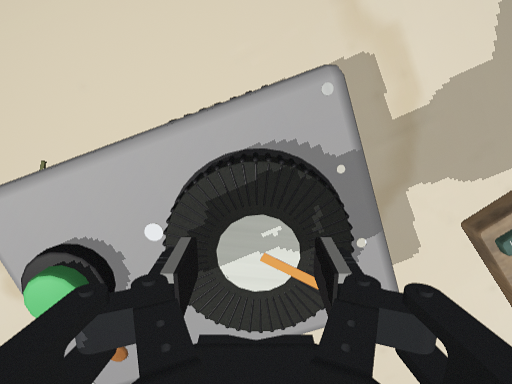

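The pointer (262,257 → 318,285) kept its angle in the tool frame, so the dial is turning with the fingers. I'll finish the turn.

Emit:
drive_tool(deltas=[[0, 0, 0, 5], [0, 0, 0, 10], [0, 0, 0, 15], [0, 0, 0, 20], [0, 0, 0, 20], [0, 0, 0, 20]])

```text
clock: 4.75
eef_pos: [0.5392, 0.2126, 0.0622]
ee_rot: [0.386, 0.923, -0.0, -0.001]
force: [-11.8, -1.6, 20.3]
grip_width: 0.676
```

Emit:
drive_tool(deltas=[[0, 0, -0.003, 0], [0, 0, -0.01, 0], [0, 0, -0.04, 0], [0, 0, -0.08, 0], [0, 0, -0.08, 0], [0, 0, -0.08, 0]])

```text
clock: 5.35
eef_pos: [0.5402, 0.2122, 0.1409]
ee_rot: [0.386, 0.922, 0.0, 0.001]
force: [-0.9, 0.1, -0.1]
grip_width: 0.682
```

Run:
```python
from h import *
s=manip.read_state();print(s["clock"],s["eef_pos"],s["ee_rot"],s["force"],s["qpos"])
im,d=manip.capture("wrist");save("w3",im);np.savez("w3",im=im,d=d,**{k:s[k] for k in("eef_pos","ee_rot")})
```

```text
5.35 [0.54022474 0.21222631 0.14088649] [3.86153972e-01 9.22434029e-01 4.01907558e-04 6.41307997e-04] [-0.92329361  0.11952643 -0.10710092] [ 1.72592980e-01  5.13395089e-01  1.44806847e+00 -1.51204388e-05
  1.17861548e+00 -6.05280333e-01]
```

View pics/w3.png

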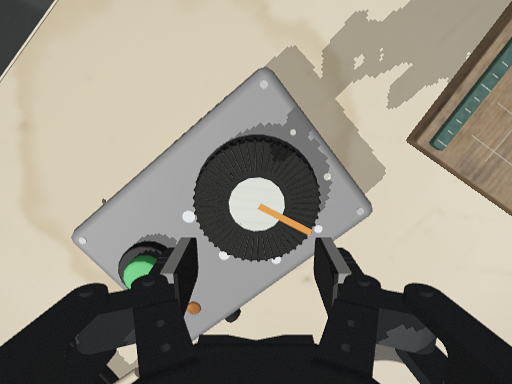

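Run:
```python
from h import *
P=manip.camera_params("wrist");T=P["T_tool_cam"]
f=np.load("w3.npz");R,t=tool(f)
def w(u,v,z):
    r=T[:3,:3]@np.array([(u-P["cx"])/P["fx"],(v-P["cy"])/P["fy"],1]);o=R@T[:3,3]+t;r=R@r;return o+r*(z-o[2])/r[2]
D=w(257,204,.067)
for q in[(310,233)]: p=w(*q,.067);print("pointer",D,np.degrees(np.arctan2(*(p-D)[[1,0]])))
print("dial->TCP target in tool:",R.T@(np.array([.5168,.106,.09])-t))
f=np.load("w1.npz");R,t=tool(f);d=f["d"]
for u in range(95,172,5):
    v=172;z=d[v,u];p=R@(T@np.array([(u-P["cx"])/P["fx"]*z,(v-P["cy"])/P["fy"]*z,z,1]))[:3]+t;print(u,p.round(4),f["im"][v,u])
```

```text
pointer [0.53999633 0.21468914 0.067     ] 14.696676186998232
dial->TCP target in tool: [-0.05919284 -0.0912972   0.0508253 ]
95 [0.5224 0.0689 0.0446] [152 151 152]
100 [0.5219 0.0746 0.047 ] [167 166 166]
105 [0.5193 0.0859 0.0604] [59 54 57]
110 [0.518  0.0935 0.0673] [116 207 136]
115 [0.5181 0.0975 0.0672] [113 205 134]
120 [0.5179 0.1021 0.0683] [111 203 133]
125 [0.518  0.1061 0.0679] [108 201 129]
130 [0.5177 0.1108 0.0694] [105 198 125]
135 [0.518  0.1145 0.0685] [104 197 125]
140 [0.5179 0.1187 0.0687] [100 194 121]
145 [0.5188 0.1213 0.0647] [32 75 42]
150 [0.52   0.1233 0.0584] [31 31 32]
155 [0.5202 0.1273 0.0578] [51 52 51]
160 [0.5217 0.1291 0.05  ] [18 17 18]
165 [0.5226 0.1323 0.0461] [115 115 115]
170 [0.5227 0.1367 0.0457] [168 167 168]
```

The pointer went from 59.7° to 14.7°, so it turned exactly 45°. I'll shut the fingers and go to the button, whose top is at about z 0.068.

Emit:
drive_tool(deltas=[[-0.02, -0.03, 0, 0], [-0.04, -0.06, 0, 0], [-0.059, -0.091, 0, 0], [-0.059, -0.091, 0.02, 0], [-0.059, -0.091, 0.04, 0], [-0.059, -0.091, 0.06, 0], [-0.059, -0.091, 0.06, 0], [-0.059, -0.091, 0.06, 0]], hand=1.0)

```text
clock: 6.2
eef_pos: [0.5163, 0.1063, 0.08]
ee_rot: [0.386, 0.922, -0.0, -0.001]
force: [0.5, 0.3, -0.3]
grip_width: 0.002
```

Run:
```python
from h import *
s=manip.read_state();print(s["clock"],s["eef_pos"],s["force"],s["grip_width"])
im,d=manip.capture("wrist");save("w4",im)
```

```text
6.2 [0.51628813 0.10633013 0.07997834] [ 0.48158206  0.34531024 -0.34371967] 0.002007869358235119
```

View pics/w4.png

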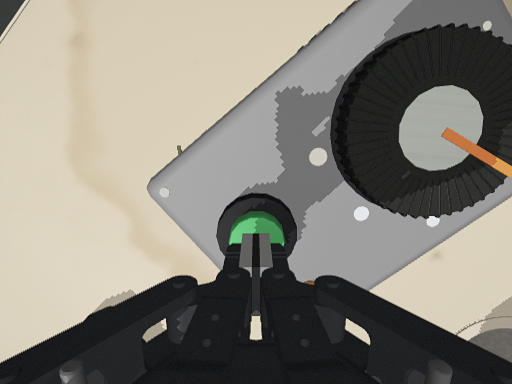

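The shut fingertips (256,235) stand over the green button. I'll press.

Emit:
drive_tool(deltas=[[0, 0, 0.006, 0], [0, 0, 0.01, 0], [0, 0, 0.013, 0], [0, 0, 0.016, 0], [0, 0, 0.016, 0]])

```text
clock: 6.75
eef_pos: [0.5165, 0.1064, 0.0642]
ee_rot: [0.386, 0.922, -0.0, -0.0]
force: [-0.8, 0.6, 3.3]
grip_width: 0.004
```

Emit:
drive_tool(deltas=[[0, 0, 0.001, 0], [0, 0, 0.002, 0], [0, 0, 0.002, 0]])

```text
clock: 7.05
eef_pos: [0.5165, 0.1064, 0.0624]
ee_rot: [0.386, 0.922, 0.0, 0.0]
force: [-1.7, 0.7, 3.7]
grip_width: -0.005
```

Emit:
drive_tool(deltas=[[0, 0, 0.001, 0], [0, 0, 0.001, 0]])

```text
clock: 7.25
eef_pos: [0.5166, 0.1064, 0.062]
ee_rot: [0.386, 0.922, 0.0, 0.0]
force: [-4.3, 0.8, 10.8]
grip_width: -0.0
```

Emit:
drive_tool(deltas=[[0, 0, 0.001, 0], [0, 0, 0.001, 0]])

```text
clock: 7.45
eef_pos: [0.5167, 0.1064, 0.0618]
ee_rot: [0.386, 0.922, 0.0, 0.0]
force: [-7.8, 0.2, 20.3]
grip_width: 0.002
```

The force rose sharply and z stopped at 0.062, so the button is on its stop. I'll lift off.

Emit:
drive_tool(deltas=[[0, 0, -0.005, 0], [0, 0, -0.015, 0], [0, 0, -0.05, 0], [0, 0, -0.09, 0], [0, 0, -0.12, 0], [0, 0, -0.12, 0], [0, 0, -0.12, 0]])

```text
clock: 8.15
eef_pos: [0.5165, 0.1063, 0.1803]
ee_rot: [0.386, 0.922, 0.0, 0.0]
force: [0.6, -0.2, -0.6]
grip_width: -0.0
```

Run:
```python
from h import *
s=manip.read_state();print(s["clock"],s["eef_pos"],s["ee_rot"],s["force"])
im,d=manip.capture("wrist");save("w5",im)
P=manip.camera_params("wrist");T=P["T_tool_cam"];R,t=tool(s)
g=cv2.inRange(cv2.cvtColor(im,cv2.COLOR_RGB2HSV),(50,120,60),(85,255,255));g[250:]=0
v,u=np.nonzero(g);z=d[v,u];p=(R@(T[:3,:3]@np.array([(u-P["cx"])/P["fx"]*z,(v-P["cy"])/P["fy"]*z,z])+T[:3,3:])).T+t
print(len(u),np.median(p,0))
im,d=manip.capture("scene");save("s5",cv2.resize(im[120:260,80:400],None,fx=2.4,fy=2.4))
```

```text
8.15 [0.51649712 0.10627824 0.18033306] [3.86146337e-01 9.22437493e-01 5.81377355e-05 2.71324569e-04] [ 0.6176012  -0.19783277 -0.63555238]
870 [0.51822062 0.10894328 0.06796985]
```

View pics/w5.png

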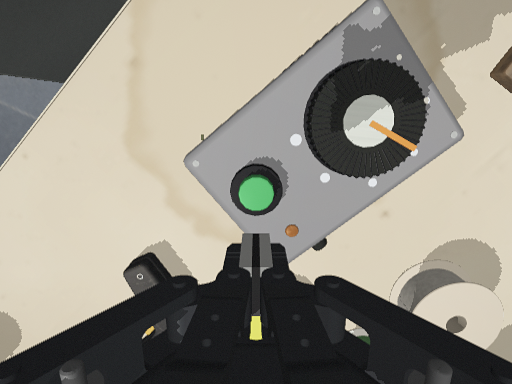

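View pics/s5.png

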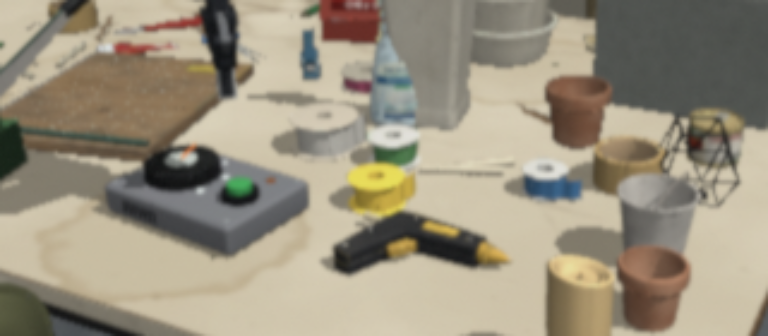

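The button is up again (top at z 0.068), the pointer (372,123 → 414,150) aims at the third dot, and the loose things look unmoved.

```bash
python3 -c "
from bench import manip;print(manip.job_done())"
```

```text
the job is handed in; nothing more can be done
None
```

I turned the heat dial up one click, then pressed the start button fully down and let it come up. The job was handed in at about 8.3 s, and no verdict is reported.

- **Dial:** I pressed the two spread fingertips on the knurled face with about 20 N and turned it 45° clockwise. The pointer measured 59.7° before and 14.7° after lifting off. It stands at the next larger dot.
- **Button:** I pressed with the shut fingertips until z stopped at 0.062 m, 6 mm below the button's top. The force there rose to about 20 N, well over the 5 N needed. Afterwards its top measured 0.068 m again.
- **Surroundings:** The loose things look unmoved in the last scene picture, but I judged that by eye and did not measure it. The arm stood clear, with its tip at z 0.18 m and the wrist force near zero.
- **Disagreements:** The top and wrist cameras differed by 2 to 4 mm on where the dial and button are, so I aimed the button press in between. While pressing, the wrist also read 8 to 12 N sideways.

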